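# Find the full tea tin by its weight

## Robot

A 7-joint arm with a two-finger parallel gripper is mounted at the origin on a cart in front of the work surface, level with it; the furniture and walls round the work are solid. World frame = base frame: x ahead of the robot, y to its left, z up, the work surface at z = 0. Lengths are in m, angles in rad, forces in N, time in s.
With the tool pointing down it reaches from about 0.425 to 0.925 m from the base axis. Payload 6.8 kg.
Tool frame: the origin (TCP) lies midway between the tips of the shut fingers; the grasp point (between the pads) lies robot.tcp_to_grasp behind it (robot.tcp_to_grasp is the distance from the TCP to the grasp point, in m); z points along the fingers, y is the line along which they close (so a half turn about z gives the same grasp; the last joint's range is limited). The gripper opens to 85 mm and grips with 20 to 120 N. Pads are 22 mm wide; open, the fingers measure 114 mm over their backs; the gripper's body (76 mm by 85 mm) begins 54 mm behind the grasp point. The pads swing forward as they close: fully open they stand 13 mm farther back than shut.
Start: joints at [-1.321, 0.477, 0.022, 1.555, -0.011, 1.109, -0.083], TCP at [0.236, 0.632, 0.231] pointing down, gripper open.
Joint ranges: [-2.96, 2.96], [-0.34, 2.1], [-1.41, 1.46], [0.24, 2.44], [-1.37, 4.51], [0.17, 1.92], [-2.96, 2.96]. Speed limits (rad/s): [2.39, 2.39, 3.14, 3.14, 3.14, 3.14, 3.14].

## Interface

Orientations are given as a rotation vector (axis times angle).
In Python, from rig import robot gives the robot as it stands. Calls block until the motion is done:
- robot.move_to(position, orientation): joint-space move of the TCP to a pose.
- robot.movel(position, rotation=None, speed=0.15, until_force=None): straight line of the TCP; rotation=None keeps the orientation; speed is the mean speed in m/s. With until_force (N) it stops when the force on the tool has changed by that much, and returns True; else False.
- robot.set_joints(angles): joint-space move.
- robot.set_gripper(opening, newtons=None): opening from 0.0 (shut) to 1.0 (fully open); newtons is the grip in N (None keeps the last); returns when the fingers have stopped.
- robot.hold(seconds).
- robot.solve_ik(position, orientation): joint angles nearest the present ones, or None.
- robot.read_state(): the state.
- robot.grab_frame(name): name is "scene" or "top"; returns a dict with "pixels" (400x640x3 uint8, blue, green, red), "camera_matrix" (3x3 intrinsics, pixels), "dist_coeffs" ([k1, k2, p1, p2, k3] as OpenCV has them; the pictures are not rectified), "view" (4x4, takes a point from world to camera coordinates). Camera axes: x right, y up, looking along -z (the intrinsics and any distortion apply to the point x, -y, -z); pixel columns grow to the right and rows downward; lengths in m; the calibration is good to about 2 mm. A picture is of the moment at which its call begins. There is no depth.
A pose or a line that the arm cannot do raises robot.Unreachable and nothing moves.
- robot.close_job(): hands the job in; it is judged then, once.
The state is a dict: "t": time; "joints": joint angles; "joint_velocities": joint speeds; "joint_efforts": joint torques, N m; "position": TCP position; "tool_rot": TCP orientation; "contact_force": force on the tool from outside, world axes, zero at the start; "wrist_torque": the same for the moment, N m; "grip_width": opening from 0.0 (shut) to 1.0 (fully open); "grasp_force": force on a finger pad.
Only numpy, scipy, OpenCV 4.12 (cv2) and the standard library are available. Lean on these libraries where they do the work, as an engineer would, in place of code of your own. Each camera call takes 0.05 s, during which the arm holds its last target. There are 200 camera calls.

## Task

Only one of the three closed tea tins on the tray is still full, and they all look alike. Heft them one after another from left to right, lifting each about 5 cm clear of the tray and standing it back in its own place before taking the next; then hold the heaviest upright about 15 to 20 cm above the tray and finish like that, still holding it, with the other two standing in their places and the things around left alone. If the right-hand tin proves the heaviest it may be held up without putting it back first.

Things in the scene. Friction and masses are not known exactly. Their poses are not given: they have to be found in the camera images.
- tin_left: the left of three identical closed tins as the robot sees them (left is +y): plain bare metal, round, 56 mm diameter, 92 mm tall, the lid fixed. Origin at the centre of its underside, z up. Stands upright on the tray. Which of the three is the full one changes from start to start and cannot be seen; the full tin weighs 0.6 to 0.75 kg, each of the others 0.19 to 0.26 kg (contents lie snugly, with 2 mm of play)
- tin_middle: the middle of three identical closed tins as the robot sees them (left is +y): plain bare metal, round, 56 mm diameter, 92 mm tall, the lid fixed. Origin at the centre of its underside, z up. Stands upright on the tray. Which of the three is the full one changes from start to start and cannot be seen; the full tin weighs 0.6 to 0.75 kg, each of the others 0.19 to 0.26 kg (contents lie snugly, with 2 mm of play)
- tin_right: the right of three identical closed tins as the robot sees them (left is +y): plain bare metal, round, 56 mm diameter, 92 mm tall, the lid fixed. Origin at the centre of its underside, z up. Stands upright on the tray. Which of the three is the full one changes from start to start and cannot be seen; the full tin weighs 0.6 to 0.75 kg, each of the others 0.19 to 0.26 kg (contents lie snugly, with 2 mm of play)
- tray: dark wooden serving tray, fixed, 230 mm deep (its x) by 460 mm wide (its y); floor 10 mm above the worktop, rim 12 mm wide and 18 mm high, a wire handle 32 mm high on each short end. Origin at the centre of its underside; the tins stand about 40 mm in front of its long middle line, about 140 mm apart; z up
- lemon: yellow lemon, 72x57x58 mm, lying on the tray behind the gap between the left and middle tins; origin at the centre of its underside; not to be disturbed
- garlic: garlic bulb, 56 mm wide and high, on the tray behind the gap between the middle and right tins; origin at the centre of its underside; not to be disturbed
- jar: glass jar with dark lid, 65 mm diameter, 86 mm tall, on the worktop right of the tray; origin at the centre of its underside; not to be disturbed
- mug: white dotted mug, 82x117x91 mm, on the worktop left of the tray; origin at the centre of its underside; not to be disturbed
Mind the look-alikes: they are no part of the job. Leave any green, purple or red look-alike of the tin_middle alone.

How it is judged:
On the way, in this order (a step that is already met when the one before it is completed fails the run):
1. the left tin is lifted at least 3 cm clear of the tray in the fingers, the other two standing (height (world z) of tin_left above 0.04 m and contact force between tin_left and the fingers above 1 N and contact force between tin_left and tray below 0.05 N and contact force between each of tin_middle, tin_right and tray above 1 N and contact force between each of tin_middle, tin_right and the fingers below 0.1 N and angle between each of tin_middle, tin_right's own z axis and vertical below 0.1 rad and distance of each of tin_middle, tin_right from where it was at the start of the episode below 0.05 m), for 0.3 s.
2. the left tin stands upright on the tray again, released, within 5 cm of its place (contact force between tin_left and tray above 1 N and contact force between tin_left and the fingers below 0.1 N and angle between tin_left's own z axis and vertical below 0.1 rad and distance of tin_left from where it was at the start of the episode below 0.05 m), for 0.2 s.
3. the middle tin is lifted likewise (all of step 2 and height (world z) of tin_middle above 0.04 m and contact force between tin_middle and the fingers above 1 N and contact force between tin_middle and tray below 0.05 N and contact force between tin_right and tray above 1 N and contact force between tin_right and the fingers below 0.1 N and angle between tin_right's own z axis and vertical below 0.1 rad and distance of tin_right from where it was at the start of the episode below 0.05 m), for 0.3 s.
4. the middle tin stands in its place again, released (contact force between tin_middle and tray above 1 N and contact force between tin_middle and the fingers below 0.1 N and angle between tin_middle's own z axis and vertical below 0.1 rad and distance of tin_middle from where it was at the start of the episode below 0.05 m), for 0.2 s.
5. the right tin is lifted likewise (all of step 2 and all of step 4 and height (world z) of tin_right above 0.04 m and contact force between tin_right and the fingers above 1 N and contact force between tin_right and tray below 0.05 N), for 0.3 s.
At the end, for the whole second after the job is handed in: One tin is held in the fingers, still, upright to 0.2 rad, underside over 13 cm above the worktop and within 23 cm of the tray's centre; the others stand released, upright, on the tray within 5 cm of their starts, each pressing on it with under 4.3 N (so neither is the full one) (((height (world z) of tin_left above 0.13 m and horizontal distance between tin_left and tray below 0.23 m and angle between tin_left's own z axis and vertical below 0.2 rad and linear speed of tin_left below 0.03 m/s and contact force between tin_left and the fingers above 2 N and contact force between tin_middle and tray between 1 and 4.3 N and contact force between each of tin_middle, tin_right and the fingers below 0.1 N and angle between each of tin_middle, tin_right's own z axis and vertical below 0.1 rad and distance of each of tin_middle, tin_right from where it was at the start of the episode below 0.05 m and linear speed of each of tin_middle, tin_right below 0.02 m/s and contact force between tin_right and tray between 1 and 4.3 N) or (height (world z) of tin_middle above 0.13 m and horizontal distance between tin_middle and tray below 0.23 m and angle between tin_middle's own z axis and vertical below 0.2 rad and linear speed of tin_middle below 0.03 m/s and contact force between tin_middle and the fingers above 2 N and contact force between tin_left and tray between 1 and 4.3 N and contact force between each of tin_left, tin_right and the fingers below 0.1 N and angle between each of tin_left, tin_right's own z axis and vertical below 0.1 rad and distance of each of tin_left, tin_right from where it was at the start of the episode below 0.05 m and linear speed of each of tin_left, tin_right below 0.02 m/s and contact force between tin_right and tray between 1 and 4.3 N) or (height (world z) of tin_right above 0.13 m and horizontal distance between tin_right and tray below 0.23 m and angle between tin_right's own z axis and vertical below 0.2 rad and linear speed of tin_right below 0.03 m/s and contact force between tin_right and the fingers above 2 N and contact force between tin_left and tray between 1 and 4.3 N and contact force between each of tin_left, tin_middle and the fingers below 0.1 N and angle between each of tin_left, tin_middle's own z axis and vertical below 0.1 rad and distance of each of tin_left, tin_middle from where it was at the start of the episode below 0.05 m and linear speed of each of tin_left, tin_middle below 0.02 m/s and contact force between tin_middle and tray between 1 and 4.3 N))); the arm keeps its last pose, push and grip.
It fails at once if a tin is tipped over (angle between any of tin_left, tin_middle, tin_right's own z axis and vertical above 0.6 rad).
It fails at once if the lemon, garlic, jar or mug is shifted by more than 3 cm (distance of any of lemon, garlic, jar, mug from where it was at the start of the episode above 0.03 m).
It also fails if it takes over 67 s, if anything falls off the work surface, if the arm or the gripper's body presses on something with over 40 N, if the wrist force passes 120 N, or if a joint passes its speed limit or range.

## Working session

There is one attempt and no reset: what is moved stays moved. The work goes in short steps, each a Python script; the robot and the scene stay as the last script left them, time stands still between calls to the robot, and variables do not carry over. Pictures are saved under pics/ and viewed, at most 10 in all, crops included, and the job is handed in when it is done.

```bash
mkdir -p pics; python3 - <<'E'
from rig import robot
import cv2
print(robot.tcp_to_grasp, robot.read_state())
for n in("scene","top"):
    f=robot.grab_frame(n); cv2.imwrite(f"pics/{n}0.png",f["pixels"]); print(n,f["camera_matrix"],f["dist_coeffs"],f["view"])
E
```

```text
0.0187 {'t': 0.0, 'joints': array([-1.32107265,  0.47781599,  0.02232406,  1.55643779, -0.01148304,
        1.10927745, -0.08314301]), 'joint_velocities': array([-0.00198863, -0.00077341,  0.00098731,  0.00093991, -0.00049137,
       -0.00088121, -0.00086406]), 'joint_efforts': array([ 3.74323299e-04, -5.96459806e+01,  1.60760779e+00, -2.81204367e+01,
        1.23822363e-02,  9.16788296e-03, -2.67466032e-05]), 'position': array([0.23621526, 0.63170067, 0.23032052]), 'tool_rot': array([-5.59041625e-01, -3.09126742e+00,  2.82961771e-03]), 'contact_force': array([-0.42793608,  0.11811236, -0.41565173]), 'wrist_torque': array([-0.00393452, -0.011851  ,  0.02989476]), 'grasp_force': 0.0, 'grip_width': 0.9983646780112}
scene [[466.32046611   0.         325.48590703]
 [  0.         466.32046611 203.10364424]
 [  0.           0.           1.        ]] [-0.02449337  0.          0.          0.          0.        ] [[ 0.74094974 -0.67111239  0.02452851 -0.41325383]
 [ 0.35758002  0.42518032  0.83147954 -0.24438126]
 [-0.56844526 -0.60731365  0.55501363 -1.10969991]
 [ 0.          0.          0.          1.        ]]
top [[467.75781569   0.         323.69043538]
 [  0.         467.75781569 197.41982508]
 [  0.           0.           1.        ]] [-0.01873487  0.          0.          0.          0.        ] [[-1.17387000e-01 -9.93086213e-01  2.58047651e-04  4.05325974e-02]
 [ 9.69362523e-01 -1.14526295e-01  2.17301695e-01 -5.74305736e-01]
 [-2.15769764e-01  2.57585358e-02  9.76104455e-01 -1.25965689e+00]
 [ 0.00000000e+00  0.00000000e+00  0.00000000e+00  1.00000000e+00]]
```

View pics/top0.png

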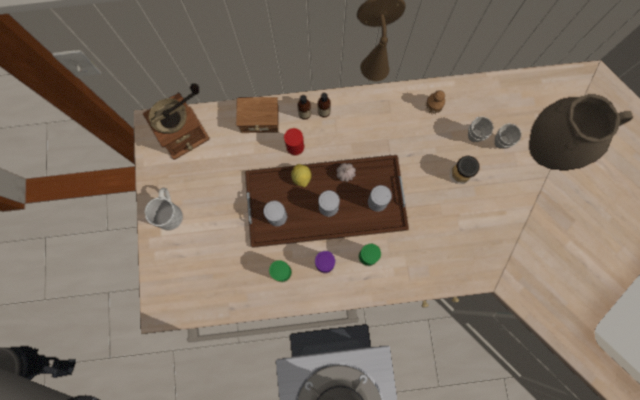

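View pics/scene0.png

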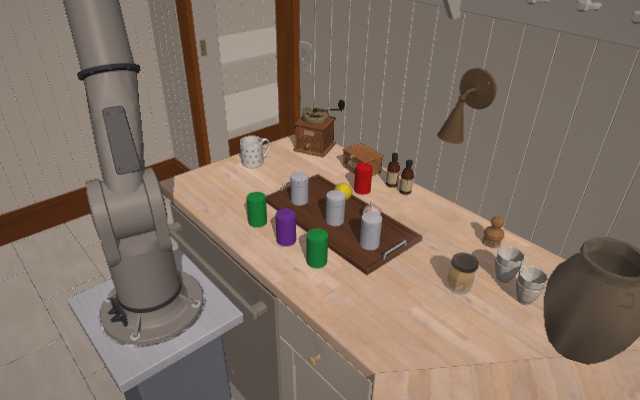

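The top view shows the three metal tins at about (275,213), (328,204) and (380,199) on the tray. Green, purple and green look-alikes stand in front of it at (280,271), (325,262) and (370,255). I'll enlarge the area.

```bash
python3 - <<'E'
import cv2
i=cv2.imread("pics/top0.png")[150:290,235:420]
cv2.imwrite("pics/c1.png",cv2.resize(i,None,fx=4,fy=4,interpolation=cv2.INTER_CUBIC))
i=cv2.imread("pics/scene0.png")[160:275,240:430]
cv2.imwrite("pics/c2.png",cv2.resize(i,None,fx=4,fy=4,interpolation=cv2.INTER_CUBIC))
E
```

```text
(no output)
```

View pics/c1.png

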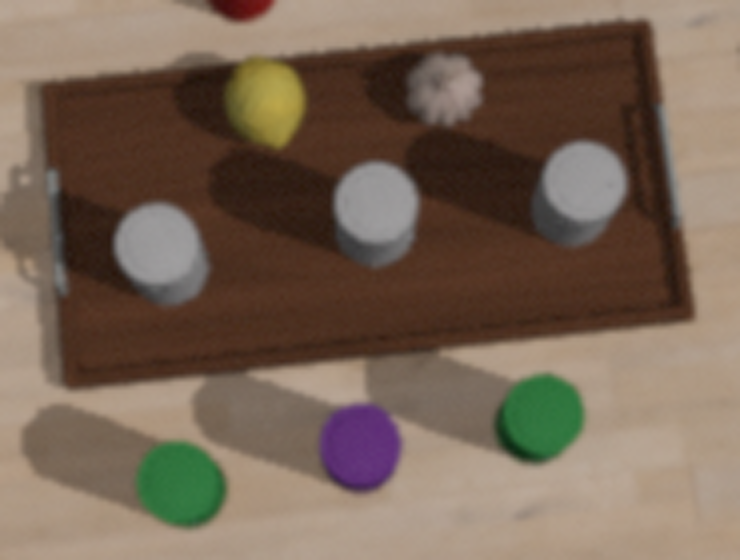

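View pics/c2.png

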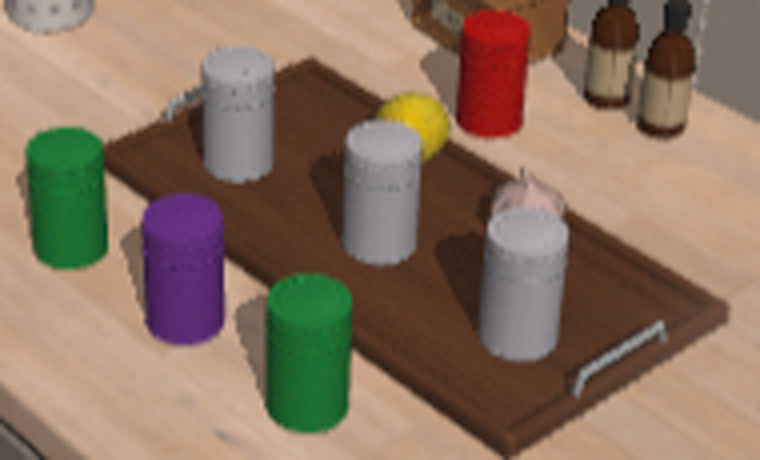

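In the top crop the lid centres are at about (157,243), (376,201) and (584,182). In the scene crop they are at about (238,67), (383,142) and (526,232).

```bash
cat > h.py <<'E'
import numpy as np, cv2
from scipy.spatial.transform import Rotation as R
from rig import robot
def locate(f,px,z):
    n=cv2.undistortPoints(np.float64(px).reshape(-1,1,2),np.array(f["camera_matrix"]),np.array(f["dist_coeffs"])).reshape(-1,2)
    V=np.array(f["view"]); c=-V[:3,:3].T@V[:3,3]
    d=np.c_[n[:,0],-n[:,1],-np.ones(len(n))]@V[:3,:3]
    return c+d*((z-c[2])/d[:,2])[:,None]
def down(yaw): # tool z down, finger-closing axis (tool y) at angle yaw from world y
    return (R.from_euler('z',yaw)*R.from_euler('y',np.pi)).as_rotvec()
E
python3 - <<'E'
from h import *
np.set_printoptions(precision=4,suppress=True)
cv=lambda a,o:(np.array(a)+.5)/4-.5+np.array(o)
f=robot.grab_frame("top")
print("top",locate(f,cv([(157,243),(376,201),(584,182)],(235,150)),.102))
print("looks",locate(f,cv([(181,482),(360,445),(541,416)],(235,150)),.092))
print("tray",locate(f,cv([(42,86),(648,22),(692,317),(68,386)],(235,150)),.018))
print("lemon garlic",locate(f,cv([(265,103),(445,90)],(235,150)),.04))
g=robot.grab_frame("scene")
print("scene",locate(g,cv([(238,67),(383,142),(526,232)],(240,160)),.102))
for p in [(.6,.15),(.6,0),(.6,-.15)]:
  for yaw in (0,.1,np.pi/2,-np.pi/2): 
    for z in(.05,.3):print(p,yaw,z,robot.solve_ik([*p,z],down(yaw)))
E
```

```text
top [[ 0.5465  0.113   0.102 ]
 [ 0.5581 -0.0387  0.102 ]
 [ 0.5546 -0.1822  0.102 ]]
looks [[ 0.3847  0.1133  0.092 ]
 [ 0.3951 -0.0084  0.092 ]
 [ 0.4001 -0.1317  0.092 ]]
tray [[ 0.6917  0.1937  0.018 ]
 [ 0.6881 -0.26    0.018 ]
 [ 0.4643 -0.258   0.018 ]
 [ 0.4674  0.1933  0.018 ]]
lemon garlic [[ 0.6533  0.0304  0.04  ]
 [ 0.6476 -0.1008  0.04  ]]
scene [[ 0.5448  0.1099  0.102 ]
 [ 0.5573 -0.0393  0.102 ]
 [ 0.5545 -0.1832  0.102 ]]
(0.6, 0.15) 0 0.05 [-0.4667  0.606   0.1634  1.8367 -0.1426  0.7102  1.3472]
(0.6, 0.15) 0 0.3 [-0.5608  0.3334  0.2817  1.6304 -0.0981  1.1917  1.3133]
(0.6, 0.15) 0.1 0.05 [-0.4353  0.6034  0.1209  1.8344 -0.1051  0.71    1.415 ]
(0.6, 0.15) 0.1 0.3 [-0.5435  0.3323  0.2588  1.6292 -0.09    1.1918  1.4058]
(0.6, 0.15) 1.5707963267948966 0.05 [-0.1835  0.6101 -0.2187  1.8155  0.1862  0.736   2.6391]
(0.6, 0.15) 1.5707963267948966 0.3 [-0.3314  0.3303 -0.0188  1.614   0.0065  1.1974  2.79  ]
(0.6, 0.15) -1.5707963267948966 0.05 [-0.6756  0.6474  0.4542  1.8516 -0.4057  0.735   0.0042]
(0.6, 0.15) -1.5707963267948966 0.3 [-0.7753  0.3619  0.5735  1.
[... 685 characters left out ...]
.1143]
(0.6, -0.15) 0 0.05 [-0.1133  0.6279  0.3517  1.8466 -0.3115  0.7212  1.9833]
(0.6, -0.15) 0 0.3 [-0.4464  0.4118  0.813   1.6544 -0.3157  1.2125  2.0078]
(0.6, -0.15) 0.1 0.05 [-0.0949  0.6239  0.3258  1.8452 -0.288   0.7186  2.063 ]
(0.6, -0.15) 0.1 0.3 [-0.441   0.4094  0.8044  1.6541 -0.3114  1.2116  2.1037]
(0.6, -0.15) 1.5707963267948966 0.05 [-0.6152  1.0858  1.258   1.8774 -1.1643  1.159  -2.0433]
(0.6, -0.15) 1.5707963267948966 0.3 [-0.6702  0.63    1.2802  1.6657 -0.6213  1.3237 -2.4221]
(0.6, -0.15) -1.5707963267948966 0.05 [-0.2746  0.6813  0.5847  1.8576 -0.5277  0.762   0.5993]
(0.6, -0.15) -1.5707963267948966 0.3 [-0.4988  0.4378  0.8991  1.6573 -0.3608  1.2227  0.4796]
```

```bash
cat >> h.py <<'E'
P={"left":(.546,.1115),"middle":(.5578,-.039),"right":(.5545,-.1827)}
ZG=.046
def say(m):
    s=robot.read_state(); print(m,"t%.2f"%s["t"],np.round(s["position"],4),"F",np.round(s["contact_force"],2),"w%.3f g%.1f"%(s["grip_width"],s["grasp_force"]))
    return s["contact_force"][2]
def pick(n,lift=.05):
    x,y=P[n]
    robot.move_to([x,y,.16],down(0))
    if robot.movel([x,y,ZG],speed=.12,until_force=8): say("TOUCH"); raise SystemExit
    robot.hold(.2); a=say(n+" before")
    robot.set_gripper(0.,60); say("gripped")
    robot.movel([x,y,ZG+lift],speed=.08); robot.hold(.6); b=say("lifted")
    print(n,"kg",(a-b)/9.81)
def place(n):
    x,y=P[n]
    robot.movel([x,y,ZG+.008],speed=.08)
    print("touch",robot.movel([x,y,ZG-.002],speed=.02,until_force=2.5)); say("down")
    robot.set_gripper(1.); robot.hold(.2); say("released")
    robot.movel([x,y,.16],speed=.15)
E
python3 - <<'E'
from h import *
pick("left")
cv2.imwrite("pics/l1.png",robot.grab_frame("scene")["pixels"][100:300,150:450].repeat(2,0).repeat(2,1))
E
```

```text
left before t3.68 [0.5465 0.1117 0.0467] F [ 0.22 -0.14  0.36] w0.999 g0.0
gripped t4.08 [0.5465 0.1129 0.0469] F [-1.68  1.99  7.4 ] w0.656 g62.3
lifted t5.45 [0.546  0.1115 0.0959] F [-0.1   0.3  -6.73] w0.654 g64.7
left kg 0.7226682873064747
```

View pics/l1.png

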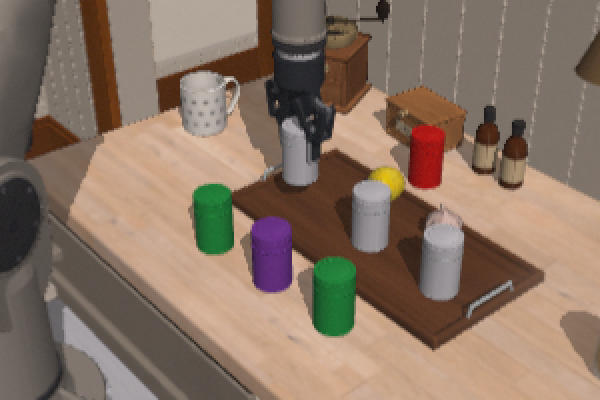

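The left tin hangs upright in the fingers at about (300,150), and everything else is standing where it was. It weighs 0.72 kg, so it is the full one. Next I put it back and heft the other two.

```bash
python3 - <<'E'
from h import *
place("left"); pick("middle"); place("middle")
cv2.imwrite("pics/m1.png",robot.grab_frame("scene")["pixels"][100:300,150:450].repeat(2,0).repeat(2,1))
E
```

```text
touch True
down t6.59 [0.5463 0.1117 0.0469] F [-1.45 -0.75  6.12] w0.650 g65.6
released t7.20 [0.5444 0.1112 0.0453] F [-0.59  0.67  0.19] w1.002 g0.0
middle before t10.07 [ 0.5583 -0.039   0.0467] F [ 0.96 -0.14  0.57] w1.006 g0.0
gripped t10.47 [ 0.558  -0.0388  0.0465] F [-2.75  0.55  4.68] w0.631 g60.2
lifted t11.84 [ 0.5578 -0.039   0.096 ] F [ 0.25 -0.22 -2.74] w0.632 g60.4
middle kg 0.33778770329336677
touch True
down t12.94 [ 0.5581 -0.0389  0.0465] F [-0.45  0.23  5.05] w0.637 g60.6
released t13.57 [ 0.557  -0.0389  0.0457] F [-0.51 -0.24  0.1 ] w1.004 g0.0
```

View pics/m1.png

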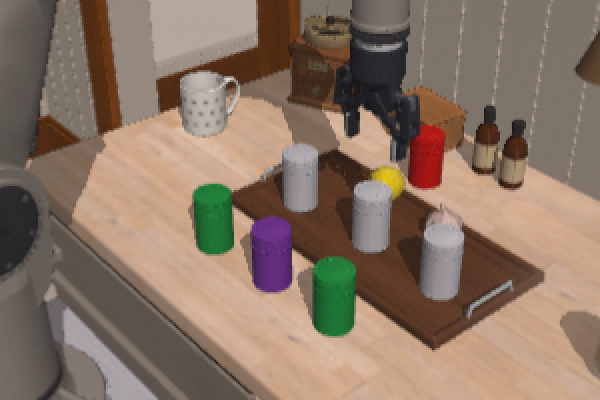

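The left tin (300,180) and the middle tin (371,217) are both back in place and upright, and nothing around them has moved. Now the right tin, then the left one again for the final hold.

```bash
python3 - <<'E'
from h import *
pick("right"); place("right")
pick("left",.16); robot.hold(.8); say("hold")
cv2.imwrite("pics/f1.png",robot.grab_frame("scene")["pixels"][100:300,150:450].repeat(2,0).repeat(2,1))
E
```

```text
right before t16.45 [ 0.555  -0.1828  0.0467] F [0.98 0.19 0.82] w0.999 g0.0
gripped t16.84 [ 0.5547 -0.1826  0.0466] F [-2.19  1.33  6.02] w0.649 g62.7
lifted t18.22 [ 0.5545 -0.1827  0.096 ] F [-0.06 -0.46 -1.89] w0.652 g63.6
right kg 0.27561663882607307
touch True
down t19.32 [ 0.5549 -0.1827  0.0467] F [0.15 1.09 5.39] w0.651 g64.1
released t19.93 [ 0.5538 -0.1823  0.0456] F [-0.22 -0.07 -0.2 ] w0.998 g0.0
left before t23.27 [0.5464 0.1117 0.0467] F [-0.35  0.12  0.55] w1.003 g0.0
gripped t23.66 [0.5461 0.1117 0.0466] F [-2.16  0.27  6.32] w0.651 g62.7
lifted t26.41 [0.546  0.1115 0.206 ] F [-0.7  -0.39 -6.52] w0.652 g64.6
left kg 0.7205670835758159
hold t27.21 [0.546  0.1115 0.206 ] F [-0.56 -0.75 -6.22] w0.650 g64.6
```

View pics/f1.png

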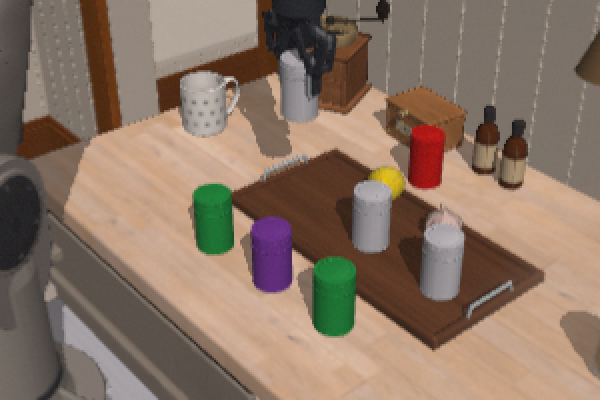

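The left tin is held upright at (300,85), with its underside at about 0.17 m. The middle and right tins are standing in their places.

```bash
python3 -c "
from rig import robot
print(robot.close_job())"
```

```text
the job is handed in; nothing more can be done
None
```

I hefted all three tins in order: left about 0.72 kg, middle about 0.34 kg, right about 0.28 kg. I handed the job in with the full left tin held upright about 16 cm above the tray and the other two back in their places; no verdict came back.

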